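# Check the firm-up point of a laboratory hand press

### The job

Check the hand press: press its lever down with the closed fingertips until the easy slack is used up and it clearly turns firm (push on to about 12 N, not over 20 N), hold it there a moment, then let it come all the way back up. The little needle stays at the furthest travel; without touching the needle, slide the marker along its rail until its pointer is in line with the needle, let go, and leave the other things on the bench alone.

Things in the scene. Friction and masses are not known exactly. Their poses are not given: they have to be found in the camera images.
- press: Hand press fixed to the bench: dark grey base 20 mm high (x -110 to 110, y -157 to 57 mm), white head (x -60 to 100, y -45 to 45 mm, top at 183 mm), lever out of its front; beside the head, at -y, a white strip with 5 mm ticks, needle and marker. Origin on the bench under the head's mid-width; x runs from the lever's pad to the back, along the strip; y away from the strip.
- lever (a joint): Lever, rad: 0 = fully up (a spring returns it), grows as pressed, to 0.6. Hinge along y at press x 50, z 150 mm; at 0 it rises 0.25 rad to its pad. Slack: 1 to 3 N at the pad. Somewhere from 0.11 to 0.40 rad, unseen and different every time, it turns firm: 2 to 2.5 N more per mm of pad travel. Over 20 N forces it.
- lever_pad (a point): Centre of the upper face of the lever's grey pad, 50 x 50 x 10 mm, 200 mm in front of the hinge. At lever 0 it is at press x -142, z 206 mm and falls about 200 mm per rad. Press here from above, straight down, with the fingers shut. Axes turn with the lever.
- needle (a joint): Small steel maximum-reading needle beside the strip, m: 0 at the start; the lever pushes it along +x of the press (about 0.1 m per rad of lever) and it stays at the furthest point when the lever rises. Never touch it.
- needle_tip (a point): Tip of the needle, a 4 mm wide steel pointer towards -y, 37 mm above the bench, at press y -107 mm and x = -50 mm + needle reading. Its axes are the press's.
- marker (a joint): Sliding marker, m, range 0 to 0.085 along +x of the press; it starts at the far end, between 0.062 and 0.082. Equal marker and needle readings mean that the two pointers are in line. It slides with 1 to 2 N friction and stays where left.
- marker_tip (a point): Tip of the marker's 4 mm wide steel pointer, which points to +y at the needle, 37 mm above the bench, at press y -108 mm and x = -50 mm + marker reading. Axes as the press.
- marker_grip (a point): Centre of the top of the marker's upright grey grip, 74.5 mm above the bench: grip 16 (x) x 18 (y) x 35 mm tall, on a carriage 26 x 26 mm whose top is 40 mm above the bench; at press y -132 mm, same x as its pointer. Axes as the press. Pinch it from above across x.
- beaker: Bystander: open glass beaker, 68 mm across, 90 mm high; origin under its centre. Leave alone.
- reagent: Bystander: amber bottle with a black cap, 64 mm across, 150 mm high; origin under its centre. Leave alone.
- vial_tray: Bystander: white divided tray 100 x 140 x 40 mm; origin under its centre. Leave alone.

How it is judged:
By the outcome, as a careful person would: the job done as asked, in the order asked, and still so for the second after the job is handed in, with the robot touching nothing.
It also fails if it takes over 58 s, if anything falls off the work surface, if the arm or the gripper's body presses on something with over 40 N, if the wrist force passes 120 N, or if a joint passes its speed limit or range.

### The arm

A 6-joint arm with a two-finger parallel gripper is mounted at the origin on the work surface. World frame = base frame: x ahead of the robot, y to its left, z up, the work surface at z = 0. Lengths are in mm, angles in degrees, forces in N, time in s.
With the tool pointing down it reaches from about 350 to 850 mm from the base axis. Payload 8.1 kg.
Tool frame: the origin (TCP) lies at the very end of the fingers, on their centre line; the grasp point (between the pads) lies 19 mm behind it (tcp_to_grasp is the distance from the TCP to the grasp point, in mm); z points along the fingers, x is the direction in which the jaws open and shut, and the axes are right-handed (so a half turn about z gives the same grasp; the last joint's range is limited). The gripper opens to 85 mm and grips with 20 to 120 N. Pads are 22 mm wide; open, the fingers measure 114 mm over their backs; the gripper's body (76 mm by 85 mm) begins 54 mm behind the grasp point. The pads swing forward as they close: fully open they stand 13 mm farther back than shut.
Start: joints at [60.08, 7.471, 85.268, -0, 87.261, -4.893], TCP at [253.805, 543.68, 231.292] pointing down, gripper open.
Joint ranges: [-169.43, 169.43], [-51.17, 129.36], [1.28, 143.12], [-76.62, 256.62], [0, 156.53], [-152.29, 152.29]. Speed limits (degrees/s): [136.94, 136.94, 159.86, 180, 180, 180].

### API

Orientations are given as [roll, pitch, yaw] about the fixed x, y, z axes, in that order (R = Rz(yaw) Ry(pitch) Rx(roll)).
In Python, from bench import * gives the robot as it stands. The module is installed in compiled form; this text tells all that it offers.
- The arm moves only by the tool apply_moves, never from a script. Its argument "targets" is text: rows parted by semicolons, each of 7 numbers parted by spaces: the turn, a rotation vector about the tool's x, y, z in rad, then the shift along the tool's x, y, z in cm, then the finger opening in cm, from 0 to 8.54. A call has exactly 5 rows; each row is the pose to reach, as a shift and turn from the pose commanded when the call began, along the tool's axes at that moment; what a row does not reach only later rows make up. A row lasts 1/10 s, in which the tool goes at most 50 mm and 8.59 degrees, less where a joint would pass 70% of its speed; a pose out of reach is approached as far as the arm can. A call with a gripper value outside its range is refused whole. The fingers move at their own pace and stop on an object; "force" is the grip in N (left out, the last holds). Time passes only in rows, so rows that repeat a pose let the fingers close, or fill a call up. It gives the time, the measured TCP pose, the force and the opening at its end, in the units of the state.
- sense(): the state, without advancing time (a new reading comes with each control period).
- snapshot(name): name is "scene" or "side" or "wrist"; returns the picture (400x640x3 uint8, red, green, blue); there is no depth.
- camera_model(name): a dict with "fx", "fy", "cx", "cy" (pixels), "position" and "attitude" of the camera in the world; the wrist camera has in their place "T_tool_cam" (4x4, takes a point from camera to tool coordinates, whose origin is the TCP and whose axes are the tool frame's). Camera axes: x right, y up, looking along -z (the intrinsics and any distortion apply to the point x, -y, -z); pixel columns grow to the right and rows downward; lengths in mm; the calibration is good to about 2 mm. A picture is of the moment at which its call begins: read the wrist's pose just before it. camera_model takes no time and is no camera call.
- hand_in(): hands the job in, once; it reports no verdict.
Trained networks look in the newest picture that a camera, given by its name, has taken for a name from the list of things; names that differ only in an ending like _2 or _b are one class to them, and where a whole thing is asked for, a point or a joint stands for the part that bears it (a point fixed in the world has none). Each returns a list of dicts, best first, with "confidence" (0 to 1); they miss things now and then, are a little off and sometimes report something else, mostly with a low value. They report only what shows in the picture. A call takes as long as a camera call.
- recognise(camera, query): "at" ([row, column] in pixels, amid what is visible of it).
- place_of(camera, query): "at" ([row, column] in pixels: a listed point, or the origin of a listed thing).
The state is a dict: "time": time; "joint_pos": joint angles; "qd": joint speeds; "joint_efforts": joint torques, N m; "tool_pos": TCP position; "tcp_rot": TCP orientation; "ft_force": force on the tool from outside, world axes, zero at the start; "wrist_torque": the same for the moment, N m; "finger_gap": finger opening in mm.
Only numpy, scipy, OpenCV 4.12 (cv2) and the standard library are available. Lean on these libraries where they do the work, as an engineer would, in place of code of your own. Each camera call takes 0.05 s, during which the arm holds its last target. There are 200 camera calls.

## Working session

There is one attempt and no reset: what is moved stays moved. The work goes in short steps, Python scripts to look and compute and a tool call to move; the robot and the scene stay as the last step left them, time stands still between calls to the robot, and variables do not carry over. Pictures are saved under pics/ and viewed, about 8 in all and at most 12, crops included, and the job is handed in when it is done.

Besides the shell and the picture viewer there is one more tool, called after ">>>" as name(argument=value, ...) on one line, values as JSON. apply_moves: Moves the arm, as the interface text tells. Its arguments: {"type":"object","properties":{"targets":{"type":"string"},"force":{"type":"number"}},"required":["targets"]}

```bash
mkdir -p pics; python3 - <<'E'
from bench import *
import cv2,numpy as np
print(sense())
for c in ("scene","side","wrist"):
    im=snapshot(c); cv2.imwrite(f"pics/{c}0.png",im[:,:,::-1])
    print(c,camera_model(c))
    for q in ("lever_pad","needle_tip","marker_tip","marker_grip","press"):
        print(q,[(np.round(r["at"],1).tolist(),round(r["confidence"],2)) for r in place_of(c,q)[:2]])
a=cv2.imread("pics/scene0.png");b=cv2.imread("pics/side0.png")
cv2.imwrite("pics/both0.png",cv2.resize(np.vstack([a,b]),(480,600)))
E
```

```text
{'time': 0.0, 'joint_pos': array([ 6.00801543e+01,  7.51673360e+00,  8.53297255e+01,  2.31137481e-04,
        8.72584691e+01, -4.89391024e+00]), 'qd': array([ 0.01706178, -0.0494125 ,  0.0095438 , -0.07775287,  0.08611764,
        0.04667343]), 'joint_efforts': array([-4.05731262e-04, -5.69374466e+01, -5.00566077e+01, -1.45294480e-04,
        1.45389672e-02, -3.09011091e-05]), 'tool_pos': array([253.53564544, 543.21058018, 230.22317624]), 'tcp_rot': array([-1.79990818e+02,  1.04525962e-01,  6.49740617e+01]), 'ft_force': array([-0.34754117,  0.59275018,  0.17272891]), 'wrist_torque': array([-0.00054543, -0.00445008, -0.03141565]), 'finger_gap': 85.50016229441638}
scene {'fx': 498.8505517568472, 'fy': 498.8505517568472, 'cx': 318.52194406384945, 'cy': 200.3850240829606, 'position': array([1496.63652178,  511.49901779,  889.50060703]), 'attitude': array([5.45867233e+01, 6.78390076e-02, 1.18973093e+02])}
lever_pad [([167.3, 366.6], 0.66)]
needle_tip [([236.7, 321.7], 0.52)]
marker_tip [([254.0, 311.7], 0.44)]
marker_grip [([237.6, 303.2], 0.46)]
press [([260.2, 353.1], 0.92)]
side {'fx':
[... 251 characters left out ...]
5], 0.54)]
needle_tip [([231.9, 335.7], 0.55)]
marker_tip [([221.6, 355.0], 0.69)]
marker_grip [([331.6, 308.5], 0.6), ([222.0, 356.1], 0.54)]
press [([215.6, 339.3], 0.87)]
wrist {'fx': 345.928580590875, 'fy': 345.928580590875, 'cx': 320.43160845575034, 'cy': 199.1651423679563, 'T_tool_cam': array([[ 9.99999955e-01,  2.92397983e-04,  6.31942121e-05,
        -9.21938549e-01],
       [ 2.96965322e-04, -9.44820600e-01, -3.27588072e-01,
        -8.50382477e+01],
       [-3.60788983e-05,  3.27588076e-01, -9.44820645e-01,
        -1.41960588e+02],
       [ 0.00000000e+00,  0.00000000e+00,  0.00000000e+00,
         1.00000000e+00]])}
lever_pad []
needle_tip []
marker_tip []
marker_grip []
press []
```

View pics/scene0.png

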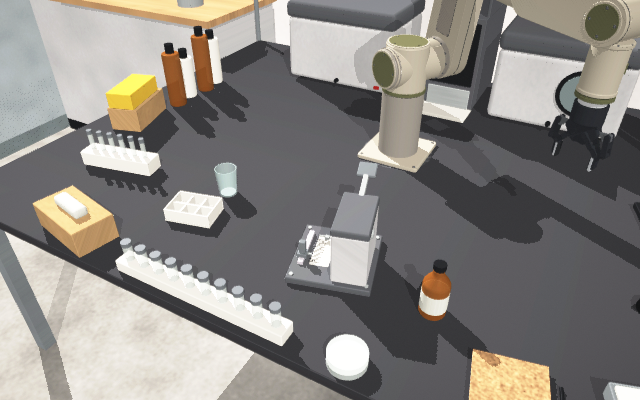

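View pics/side0.png

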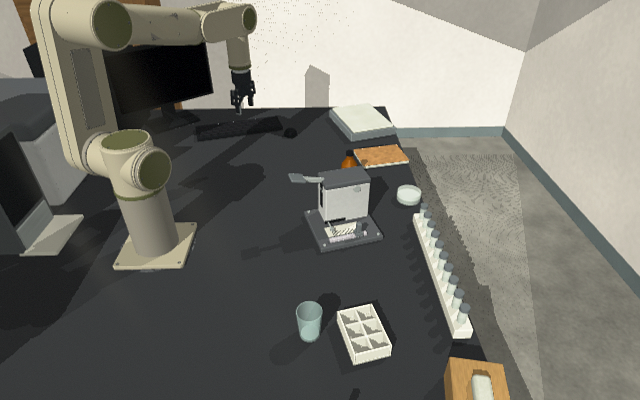

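The scene view shows the press at about (255,345), its lever pad at (168,367) on the robot side and the marker at about (245,303). The side view shows the press at about (215,343), pad at (178,300). Next I fit the press pose.

```bash
cat > h.py <<'E'
from bench import *
import cv2,numpy as np
from scipy.spatial.transform import Rotation as R
from scipy.optimize import least_squares
def cam(c,s=None):
    m=camera_model(c)
    if c=="wrist":
        s=s or sense(); T=np.eye(4);T[:3,:3]=R.from_euler("xyz",s["tcp_rot"],degrees=True).as_matrix();T[:3,3]=s["tool_pos"]
        T=T@m["T_tool_cam"]
    else:
        T=np.eye(4);T[:3,:3]=R.from_euler("xyz",m["attitude"],degrees=True).as_matrix();T[:3,3]=m["position"]
    return m,T
def proj(mT,P):
    m,T=mT; p=(np.atleast_2d(P)-T[:3,3])@T[:3,:3]
    return np.c_[m["cy"]+m["fy"]*p[:,1]/p[:,2], m["cx"]-m["fx"]*p[:,0]/p[:,2]]
def ray(mT,rc,z):
    m,T=mT; d=T[:3,:3]@np.array([(rc[1]-m["cx"])/m["fx"],-(rc[0]-m["cy"])/m["fy"],-1])
    return T[:3,3]+d*(z-T[2,3])/d[2]
def pw(q,P):
    return np.atleast_2d(P)@R.from_euler("z",q[2]).as_matrix().T+[q[0],q[1],0]
E
python3 - <<'E'
from h import *
C={c:cam(c) for c in("scene","side")}
obs={"scene":{"pad":[167.3,366.6],"nt":[236.7,321.7],"o":[260.2,353.1]},"side":{"pad":[176.5,298.5],"nt":[231.9,335.7],"o":[215.6,339.3]}}
K={"pad":[-142,0,206],"nt":[-50,-107,37],"o":[0,0,0]}
for k in K: print(k,[ray(C[c],obs[c][k],K[k][2]).round() for c in C])
f=lambda q:np.concatenate([(proj(C[c],pw(q,K[k]))[0]-obs[c][k]) for c in C for k in K])
best=min((least_squares(f,[500,0,a],loss="soft_l1",x_scale=[100,100,1]) for a in(-2,-1,0,1,2)),key=lambda r:r.cost)
print(best.x,f(best.x).round(1))
q=best.x; np.save("q.npy",q)
box=lambda x0,x1,y0,y1,z:[[x0,y0,z],[x1,y0,z],[x1,y1,z],[x0,y1,z]]
out=[]
for c in C:
    im=cv2.imread(f"pics/{c}0.png");cc=proj(C[c],pw(q,[0,0,80]))[0]
    r0,c0=int(cc[0]-75),int(cc[1]-100); S=4
    im=cv2.resize(im[r0:r0+150,c0:c0+200],None,fx=S,fy=S,interpolation=cv2.INTER_CUBIC)
    for b in(box(-110,110,-157,57,20),box(-60,100,-45,45,183),box(-142-24,-142+24,-25,25,206)):
        p=(proj(C[c],pw(q,b))-[r0,c0])[:,::-1]*S+S/2
        cv2.polylines(im,[p.astype(int)],True,(0,0,255),1)
    out.append(im); print(c,r0,c0)
cv2.imwrite("pics/fit.png",cv2.resize(np.vstack(out),(400,600)))
cv2.imwrite("pics/fitA.png",out[0]);cv2.imwrite("pics/fitB.png",out[1])
E
```

```text
pad [array([465.,  83., 206.]), array([479.,  85., 206.])]
nt [array([591.,  18.,  37.]), array([598.,   3.,  37.])]
o [array([596., 116.,   0.]), array([621., 140.,  -0.])]
[6.14714996e+02 1.26072984e+02 2.74393976e-01] [ 2.7 -0.4 -0.  -3.8  5.4  0.5 -0.3 -0.4 -1.2 -0.9  2.3 -1.5]
scene 167 254
side 124 238
```

View pics/fitA.png

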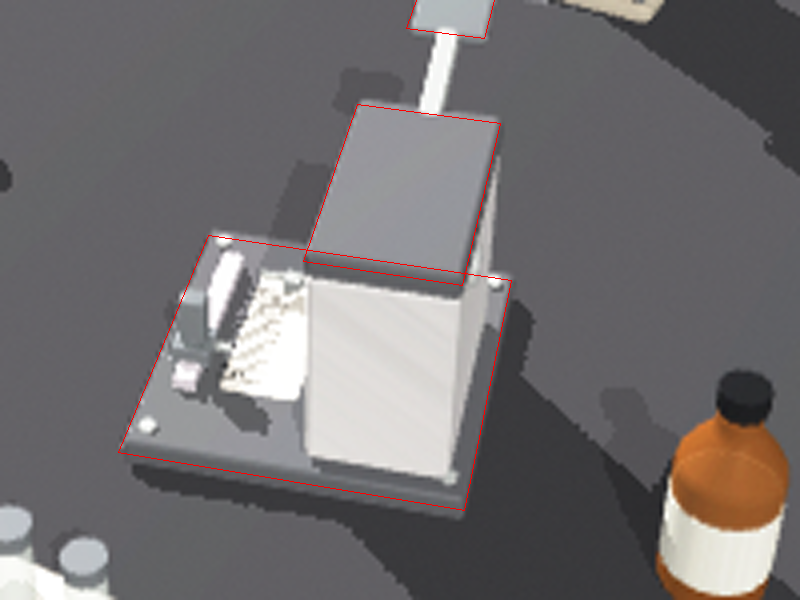

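View pics/fitB.png

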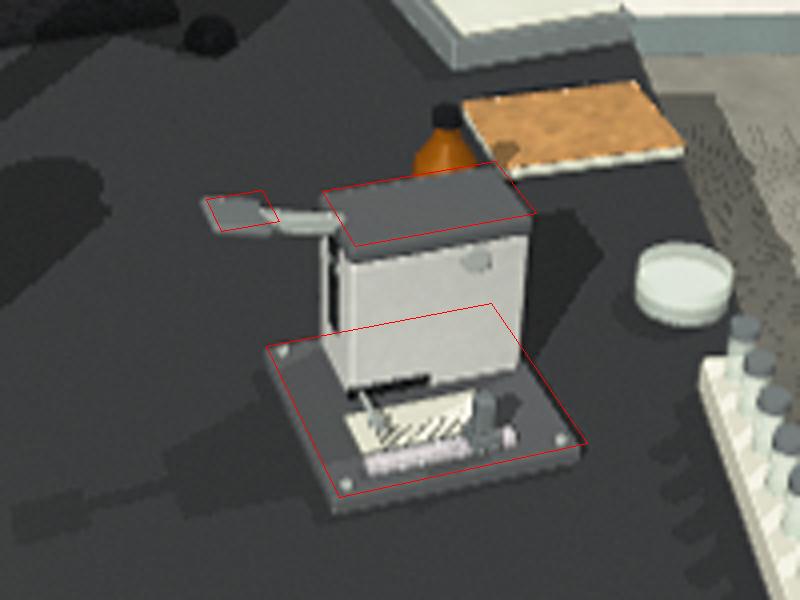

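The pose fit lands on the outlines in both views to about 1 px: press at (614.7, 126.1), yaw 15.7°. So the pad is at about (478, 88, 206).

```bash
cat >> h.py <<'E'
def rot(e): return R.from_euler("xyz",e,degrees=True)
def rel(p0,e0,p1,e1):
    A=rot(e0); return np.r_[(A.inv()*rot(e1)).as_rotvec(),A.inv().apply(np.array(p1)-p0)/10].round(3)
E
python3 - <<'E'
from h import *
q=np.load("q.npy"); y1=np.degrees(q[2]); print("pad",pw(q,[-142,0,206]),"grip",pw(q,[20,-132,74.5]),y1)
a=np.array([253.805,543.68,231.292]);b=pw(q,[-142,0,235])[0];ya=64.973
for i in range(3):
    f=lambda t:(a+(b-a)*t,[180,0,ya+(y1-ya)*t])
    print(rel(*f(i/3),*f((i+1)/3)))
E
```

```text
pad [[478.02727451  87.59614789 206.        ]] grip [[669.73398701   4.43043149  74.5       ]] 15.721616758618968
[ -0.     -0.      0.287 -10.614  13.204  -0.124]
[ 0.    -0.     0.287 -6.449 15.665 -0.124]
[ 0.    -0.     0.287 -1.759 16.849 -0.124]
```

>>> apply_moves(targets="0 0 0.072 -2.65 3.3 -0.03 0; 0 0 0.143 -5.3 6.6 -0.06 0; 0 0 0.215 -7.95 9.9 -0.09 0; 0 0 0.287 -10.6 13.2 -0.12 0; 0 0 0.287 -10.6 13.2 -0.12 0", force=40)

```text
time: 1.4
tool_pos: [330.7, 388.2, 232.7]
tcp_rot: [179.9, 0.0, 48.2]
ft_force: [-0.2, 0.4, 0.1]
finger_gap: 12.1
```

>>> apply_moves(targets="0 0 0.072 -1.61 3.92 -0.03 0; 0 0 0.143 -3.22 7.83 -0.06 0; 0 0 0.215 -4.84 11.75 -0.09 0; 0 0 0.287 -6.45 15.67 -0.12 0; 0 0 0.287 -6.45 15.67 -0.12 0")

```text
time: 1.9
tool_pos: [405.2, 236.3, 234.0]
tcp_rot: [179.9, -0.0, 31.7]
ft_force: [-1.0, 1.5, 0.5]
finger_gap: 0.3
```

>>> apply_moves(targets="0 0 0.072 -0.44 4.21 -0.03 0; 0 0 0.143 -0.88 8.42 -0.06 0; 0 0 0.215 -1.32 12.64 -0.09 0; 0 0 0.287 -1.76 16.85 -0.12 0; 0 0 0.287 -1.76 16.85 -0.12 0")

```text
time: 2.4
tool_pos: [479.5, 84.5, 235.0]
tcp_rot: [179.9, -0.0, 15.3]
ft_force: [0.5, 0.7, -0.6]
finger_gap: 0.1
```

```bash
python3 - <<'E'
from h import *
s=sense();print({k:np.round(s[k],2) for k in("time","tool_pos","tcp_rot","ft_force","finger_gap")})
im=snapshot("wrist");W=cam("wrist",s);q=np.load("q.npy")
print(place_of("wrist","lever_pad"),proj(W,pw(q,[-142,0,206])))
snapshot("scene");print([place_of("scene","lever_pad")])
im=cv2.cvtColor(im,cv2.COLOR_RGB2BGR)
b=[[-166,-25,212],[-118,-25,200],[-118,25,200],[-166,25,212]]
for bb in (b,[[x,y,183] for x,y in((-60,-45),(100,-45),(100,45),(-60,45))]):
    cv2.polylines(im,[proj(W,pw(q,bb))[:,::-1].astype(int)],True,(0,0,255),1)
cv2.imwrite("pics/w1.png",im)
E
```

```text
{'time': np.float64(2.4), 'tool_pos': array([479.48,  84.51, 234.98]), 'tcp_rot': array([ 1.7992e+02, -3.0000e-02,  1.5330e+01]), 'ft_force': array([ 0.46,  0.66, -0.57]), 'finger_gap': np.float64(0.13)}
[{'at': [240.1, 302.0], 'confidence': 0.63}] [[236.5614336  321.15051339]]
[[{'at': [166.6, 367.2], 'confidence': 0.98}, {'at': [238.4, 302.1], 'confidence': 0.54}]]
```

View pics/w1.png

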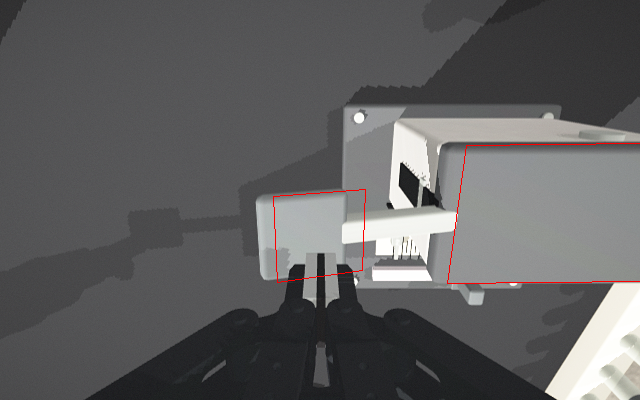

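The wrist view shows the pad centre near (235,303), about 18 px left of the overlay. The head edge is also left of it, so I refit with the wrist picks, using a settled pose.

```bash
python3 - <<'E'
from h import *
s=sense();print({k:np.round(s[k],2) for k in("time","tool_pos","tcp_rot","ft_force")})
W=cam("wrist",s);q=np.load("q.npy")
cv2.imwrite("pics/w2.png",snapshot("wrist")[:,:,::-1])
print("now",place_of("wrist","lever_pad")[:1],"TCP px",proj(W,s["tool_pos"]))
obs=[("wrist",[-110,57,20],[105,345]),("wrist",[-142,0,206],[237,303])]
S=lambda x,y:[167+y/4-.5,254+x/4-.5]
B=lambda x,y:[124+y/4-.5,238+x/4-.5]
obs+=[("scene",p,S(*c)) for p,c in(([110,-157,20],(125,442)),([110,57,20],(464,502)),([100,45,183],(464,274)),([-110,-157,20],(210,237)),([-60,-45,183],(358,104)),([-60,45,183],(499,123)))]
obs+=[("side",p,B(*c)) for p,c in(([-110,-157,20],(335,497)),([-110,57,20],(267,348)),([110,-157,20],(582,443)),([-60,-45,183],(352,245)),([100,-45,183],(532,216)),([-60,45,183],(322,192)),([-142,0,206],(238,215)))]
C={c:cam(c,s) for c in("scene","side","wrist")}
f=lambda q:np.concatenate([proj(C[c],pw(q,p))[0]-o for c,p,o in obs])
r=least_squares(f,q,loss="soft_l1",x_scale=[10,10,.1]);print(r.x,r.x[2]*57.3)
for o,e in zip(obs,f(r.x).reshape(-1,2)):print(o[0],o[1],e.round(1))
np.save("q2.npy",r.x);print(pw(r.x,[-142,0,206]))
print(ray(C["wrist"],[237,303],206),ray(C["wrist"],[105,345],20),pw(r.x,[-110,57,20]))
E
```

```text
{'time': np.float64(2.6), 'tool_pos': array([477.54,  88.91, 234.84]), 'tcp_rot': array([-1.7996e+02,  1.0000e-02,  1.5760e+01]), 'ft_force': array([-0.14, -0.14, -0.03])}
now [{'at': [241.1, 307.7], 'confidence': 0.56}] TCP px [[269.82220686 322.55314734]]
[6.06080674e+02 1.25798682e+02 2.61071185e-01] 14.959378914403764
wrist [-110, 57, 20] [0.9 1. ]
wrist [-142, 0, 206] [1.1 4.1]
scene [110, -157, 20] [-0.4 -0.1]
scene [110, 57, 20] [-0.2  0.7]
scene [100, 45, 183] [0.7 0.4]
scene [-110, -157, 20] [-2.3  1.7]
scene [-60, -45, 183] [-1.7  1.7]
scene [-60, 45, 183] [-1.5  2.1]
side [-110, -157, 20] [ 0.  -2.4]
side [-110, 57, 20] [-0.5 -2.3]
side [110, -157, 20] [ 0.5 -1.6]
side [-60, -45, 183] [ 0.3 -2.1]
side [100, -45, 183] [-0.2 -1.4]
side [-60, 45, 183] [-0.3 -2.4]
side [-142, 0, 206] [-1.3 -1.7]
[[468.8924798   89.14626871 206.        ]]
[466.59775031  89.17812995 206.        ] [483.8752367  153.07702725  20.        ] [[485.09554072 152.47446793  20.        ]]
```

>>> apply_moves(targets="0 0 0 -0.4 -0.15 0.4 0; 0 0 0 -0.84 -0.34 0.8 0; 0 0 0 -0.84 -0.34 1.2 0; 0 0 0 -0.84 -0.34 1.6 0; 0 0 0 -0.84 -0.34 2.0 0")

```text
time: 3.2
tool_pos: [468.8, 88.6, 214.5]
tcp_rot: [180.0, 0.0, 15.6]
ft_force: [-1.1, -0.4, 0.0]
finger_gap: -0.0
```

>>> apply_moves(targets="0 0 0 0 0 0.5 0; 0 0 0 0 0 1.0 0; 0 0 0 0 0 1.5 0; 0 0 0 0 0 2.0 0; 0 0 0 0 0 2.4 0")

```text
time: 3.7
tool_pos: [468.8, 88.5, 190.5]
tcp_rot: [180.0, 0.0, 15.6]
ft_force: [-0.9, -0.5, 3.3]
finger_gap: -0.3
```

>>> apply_moves(targets="0 0 0 0 0 0.1 0; 0 0 0 0 0 0.2 0; 0 0 0 0 0 0.3 0; 0 0 0 0 0 0.4 0; 0 0 0 0 0 0.4 0")

```text
time: 4.2
tool_pos: [468.9, 88.6, 186.9]
tcp_rot: [180.0, -0.0, 15.6]
ft_force: [0.4, -0.2, 2.7]
finger_gap: 0.3
```

>>> apply_moves(targets="0 0 0 0 0 0.15 0; 0 0 0 0 0 0.3 0; 0 0 0 0 0 0.45 0; 0 0 0 0 0 0.5 0; 0 0 0 0 0 0.5 0")

```text
time: 4.7
tool_pos: [468.7, 88.6, 181.7]
tcp_rot: [-180.0, 0.0, 15.6]
ft_force: [-1.7, -1.0, 1.8]
finger_gap: 0.0
```

>>> apply_moves(targets="0 0 0 0 0 0.15 0; 0 0 0 0 0 0.3 0; 0 0 0 0 0 0.45 0; 0 0 0 0 0 0.5 0; 0 0 0 0 0 0.5 0")

```text
time: 5.2
tool_pos: [468.8, 88.6, 176.7]
tcp_rot: [-180.0, 0.0, 15.6]
ft_force: [-1.2, -0.2, 2.6]
finger_gap: 0.4
```

>>> apply_moves(targets="0 0 0 0 0 0.15 0; 0 0 0 0 0 0.3 0; 0 0 0 0 0 0.45 0; 0 0 0 0 0 0.5 0; 0 0 0 0 0 0.5 0")

```text
time: 5.7
tool_pos: [468.8, 88.6, 171.7]
tcp_rot: [-180.0, 0.0, 15.6]
ft_force: [-1.5, -0.8, 2.1]
finger_gap: 0.1
```

>>> apply_moves(targets="0 0 0 0 0 0.15 0; 0 0 0 0 0 0.3 0; 0 0 0 0 0 0.45 0; 0 0 0 0 0 0.5 0; 0 0 0 0 0 0.5 0")

```text
time: 6.2
tool_pos: [468.8, 88.6, 167.5]
tcp_rot: [180.0, 0.0, 15.6]
ft_force: [-5.7, -0.1, 8.8]
finger_gap: 0.1
```

It has turned firm, at 8.8 N. I press a little further.

>>> apply_moves(targets="0 0 0 0 0 0.05 0; 0 0 0 0 0 0.1 0; 0 0 0 0 0 0.14 0; 0 0 0 0 0 0.14 0; 0 0 0 0 0 0.14 0")

```text
time: 6.7
tool_pos: [468.7, 88.5, 166.4]
tcp_rot: [180.0, 0.0, 15.6]
ft_force: [-7.6, -1.1, 11.3]
finger_gap: 0.3
```

>>> apply_moves(targets="0 0 0 0 0 0.04 0; 0 0 0 0 0 0.04 0; 0 0 0 0 0 0.04 0; 0 0 0 0 0 0.04 0; 0 0 0 0 0 0.04 0")

```text
time: 7.2
tool_pos: [468.7, 88.5, 166.0]
tcp_rot: [180.0, 0.0, 15.6]
ft_force: [-7.8, -1.2, 11.8]
finger_gap: -0.4
```

>>> apply_moves(targets="0 0 0 0 0 0 0; 0 0 0 0 0 0 0; 0 0 0 0 0 0 0; 0 0 0 0 0 0 0; 0 0 0 0 0 0 0")

```text
time: 7.7
tool_pos: [468.7, 88.5, 166.0]
tcp_rot: [180.0, 0.0, 15.6]
ft_force: [-7.0, -1.2, 12.0]
finger_gap: 0.2
```

>>> apply_moves(targets="0 0 0 0 0 -1 0; 0 0 0 0 0 -2 0; 0 0 0 0 0 -3 0; 0 0 0 0 0 -4 0; 0 0 0 0 0 -5 0")

```text
time: 8.2
tool_pos: [468.8, 88.6, 215.9]
tcp_rot: [-180.0, -0.0, 15.6]
ft_force: [-0.8, -0.0, 0.2]
finger_gap: -0.1
```

>>> apply_moves(targets="0 0 0 0 0 -1.5 0; 0 0 0 0 0 -3 0; 0 0 0 0 0 -4 0; 0 0 0 0 0 -5 0; 0 0 0 0 0 -5 0")

```text
time: 8.7
tool_pos: [469.6, 88.6, 267.0]
tcp_rot: [180.0, -0.1, 15.6]
ft_force: [0.4, -0.4, 0.5]
finger_gap: 0.3
```

The press was held at 12 N and has been released. Now I go to a viewing pose above the strip.

```bash
python3 - <<'E'
from h import *
q=np.load("q2.npy"); s=sense(); print(s["tool_pos"],s["tcp_rot"])
p0,e0=s["tool_pos"],[180,0,15.6]
pm=pw(q,[-70,-130,245])[0];em=[187,0,15]
pe=pw(q,[-5,-175,120])[0];ee=[195,0,15]
print(rel(p0,e0,pm,em),rel(pm,em,pe,ee),pm,pe)
E
```

```text
[469.63104669  88.64486195 266.97866795] [ 1.79970647e+02 -1.46246402e-01  1.56403773e+01]
[1.2200e-01 1.0000e-03 1.0000e-02 6.9960e+00 1.3012e+01 2.1980e+00] [ 0.14   0.     0.     6.497  5.995 11.858] [572.00771718 -17.8642346  245.        ] [646.42033138 -44.56185339 120.        ]
```

>>> apply_moves(targets="0.03 0 0 1.75 3.25 0.55 0; 0.06 0 0 3.5 6.5 1.1 1; 0.09 0 0 5.25 9.75 1.65 3; 0.12 0 0.01 7 13 2.2 5; 0.12 0 0.01 7 13 2.2 5")

```text
time: 9.2
tool_pos: [572.0, -21.5, 239.2]
tcp_rot: [-173.0, 0.3, 14.8]
ft_force: [-1.0, -0.1, -0.1]
finger_gap: 49.7
```

>>> apply_moves(targets="0.035 0 0 1.6 1.5 3 5; 0.07 0 0 3.2 3 6 5; 0.105 0 0 4.8 4.5 9 5; 0.14 0 0 6.5 6 11.9 5; 0.14 0 0 6.5 6 11.9 5")

```text
time: 9.7
tool_pos: [642.2, -44.7, 108.2]
tcp_rot: [-164.7, 0.7, 15.0]
ft_force: [-1.2, 0.4, -1.1]
finger_gap: 50.2
```

```bash
python3 - <<'E'
from h import *
snapshot("side"); print("side pad",place_of("side","lever_pad")[:1])
snapshot("side");snapshot("side")
s=sense();W=cam("wrist",s);im=snapshot("wrist")
print(s["tool_pos"].round(1),s["tcp_rot"].round(1),s["qd"].round(1))
for n in("needle_tip","marker_tip","marker_grip"):print(n,[(np.round(r["at"],1).tolist(),round(r["confidence"],2)) for r in place_of("wrist",n)[:2]])
cv2.imwrite("pics/w3.png",im[:,:,::-1])
q=np.load("q2.npy");im=im[:,:,::-1].copy()
for bb in([[-60,-45,183],[100,-45,183]],[[-110,-157,20],[110,-157,20]],[[-110,57,20],[-110,-157,20]],[[-50,-107,37],[-30,-107,37]]):
    cv2.polylines(im,[proj(W,pw(q,bb))[:,::-1].astype(int)],False,(0,0,255),1)
cv2.imwrite("pics/w3o.png",im)
E
```

```text
side pad [{'at': [177.2, 297.8], 'confidence': 0.5}]
[646.4 -44.2 120. ] [-1.652e+02 -1.000e-01  1.510e+01] [ 0.3 -1.8 -0.6 -0.  -0.2 -0.1]
needle_tip [([145.1, 289.9], 0.59)]
marker_tip [([147.5, 371.9], 0.93)]
marker_grip [([187.7, 374.5], 0.86)]
```

View pics/w3o.png

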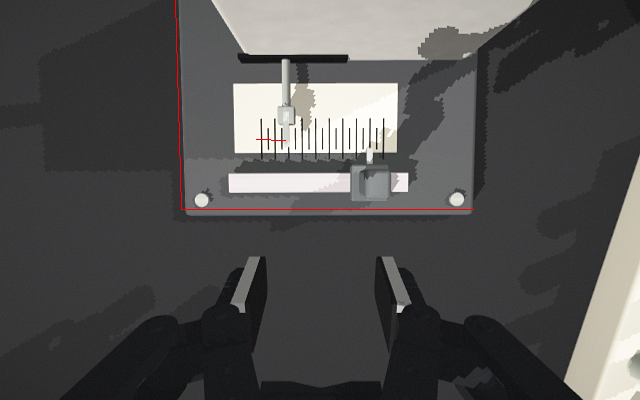

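The wrist overlay fits within about 2 mm. The needle tip is near (143,288), the marker tip near (150,370) and the grip near (182,375). The lever has come back up, since the side pad is where it started.

```bash
python3 - <<'E'
from h import *
q=np.load("q2.npy");s=sense();W=cam("wrist",s);Rz=R.from_euler("z",q[2])
for n,rc,z in(("needle",[145.1,287.5],37),("mtip",[148,371],37),("grip",[187.7,374.5],74.5),("base",[212,184],20)):
    P=ray(W,rc,z);print(n,P.round(1),Rz.inv().apply(P-[q[0],q[1],0]).round(1))
P=ray(W,[187.7,374.5],74.5);p=Rz.inv().apply(P-[q[0],q[1],0])
p0,e0=s["tool_pos"],[195,0,15]
up=R.from_euler("xyz",[195,0,15],degrees=True).apply([0,0,-1])
# pinch: TCP 20 mm below top along the tilted tool axis
above=P+up*35; grip=P-up*19
print(P-p0,rel(p0,e0,above,e0),rel(above,e0,grip,e0),grip)
im=cv2.imread("pics/w3.png")[90:215,220:440]
cv2.imwrite("pics/w3c.png",cv2.resize(im,None,fx=3.6,fy=3.6,interpolation=cv2.INTER_CUBIC))
E
```

```text
needle [607.3  11.5  37. ] [ -28.4 -110.7   37. ]
mtip [663.8  24.7  37. ] [  29.7 -112.6   37. ]
grip [667.5  -1.2  74.5] [  26.5 -138.6   74.5]
base [542.8 -56.2  20. ] [-108.1 -159.5   20. ]
[ 20.71136316  43.11084001 -46.08802779] [ 0.     0.     0.     3.116 -2.312  1.891] [ 0.   0.   0.  -0.  -0.   5.4] [666.17985515   3.51153947  56.1474093 ]
```

View pics/w3c.png

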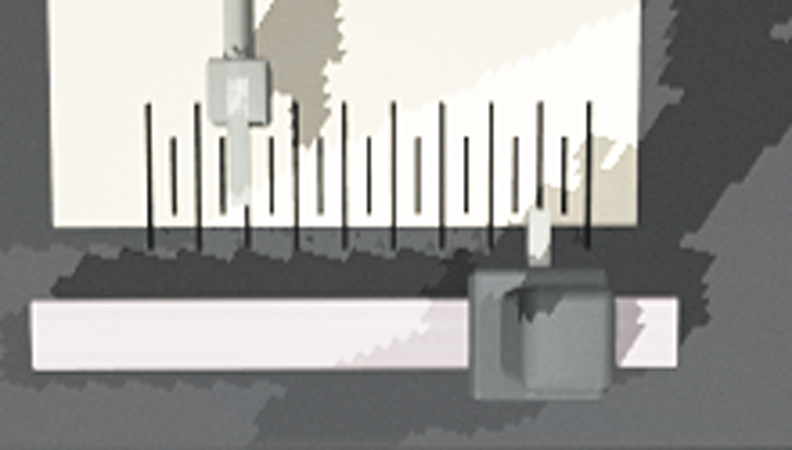

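Crop: needle tip at col 286.1, marker tip at col 370.0, about 58 mm apart, with the needle reading about 21 mm. I go to the grip.

>>> apply_moves(targets="0 0 0 1.1 -0.9 0.6 5; 0 0 0 2.2 -1.8 1.3 5; 0 0 0 3.35 -2.6 1.9 5; 0 0 0 3.35 -2.6 1.9 5; 0 0 0 3.35 -2.6 1.9 5")

```text
time: 10.6
tool_pos: [670.2, -6.1, 105.3]
tcp_rot: [-165.1, 0.1, 15.2]
ft_force: [0.1, -0.2, -0.9]
finger_gap: 50.2
```

```bash
python3 - <<'E'
from h import *
s=sense();W=cam("wrist",s);im=snapshot("wrist");q=np.load("q2.npy")
print(s["tool_pos"].round(1),s["tcp_rot"].round(1))
for n in("needle_tip","marker_tip","marker_grip"):print(n,[(np.round(r["at"],1).tolist(),round(r["confidence"],2)) for r in place_of("wrist",n)[:2]])
up=rot(s["tcp_rot"]).apply([0,0,-1]); g=s["tool_pos"]-up*35
o=im[:,:,::-1].copy();r,c=proj(W,g)[0];print("aim",r,c);cv2.drawMarker(o,(int(c),int(r)),(0,0,255))
cv2.imwrite("pics/w4.png",im[:,:,::-1]);cv2.imwrite("pics/w4o.png",o)
E
```

```text
[670.2  -6.1 105.3] [-1.651e+02  1.000e-01  1.520e+01]
needle_tip [([189.8, 233.8], 0.92)]
marker_tip [([192.3, 322.8], 0.89)]
marker_grip [([240.5, 323.5], 0.87)]
aim 237.11326684749753 322.149279068364
```

View pics/w4o.png

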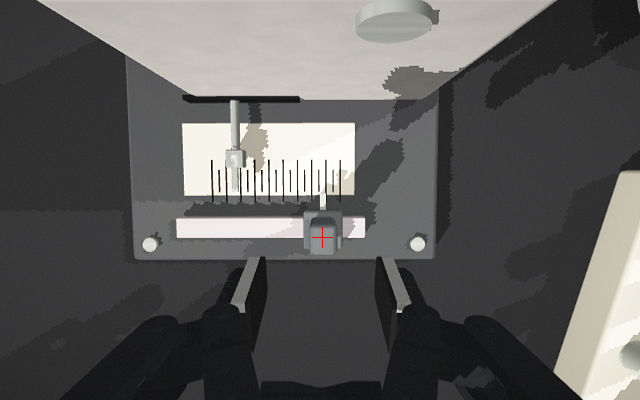

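The aim cross at (237,322) sits on the grip top, between the fingers. I descend and pinch.

>>> apply_moves(targets="0 0 0 0 0 1.3 5; 0 0 0 0 0 2.6 5; 0 0 0 0 0 3.9 5; 0 0 0 0 0 5.2 5; 0 0 0 0 0 5.2 5", force=25)

```text
time: 11.3
tool_pos: [664.4, 6.9, 52.1]
tcp_rot: [-165.0, 0.3, 15.1]
ft_force: [-0.8, -0.1, -0.5]
finger_gap: 49.9
```

>>> apply_moves(targets="0 0 0 0 0 0 3; 0 0 0 0 0 0 2; 0 0 0 0 0 0 1.2; 0 0 0 0 0 0 1.2; 0 0 0 0 0 0 1.2")

```text
time: 11.8
tool_pos: [667.6, 5.8, 56.7]
tcp_rot: [-165.1, -0.1, 15.1]
ft_force: [1.1, -0.4, 2.0]
finger_gap: 15.5
```

```bash
python3 - <<'E'
from h import *
s=sense();W=cam("wrist",s);im=snapshot("wrist");q=np.load("q2.npy")
print(s["tool_pos"].round(1),s["tcp_rot"].round(1),s["finger_gap"],s["ft_force"])
D={}
for n in("needle_tip","marker_tip"):
    r=place_of("wrist",n);print(n,r[:2])
    if r:D[n]=ray(W,r[0]["at"],37)
d=D["marker_tip"]-D["needle_tip"];print("diff press",R.from_euler("z",-q[2]).apply(d),"tool",rot(s["tcp_rot"]).inv().apply(d))
cv2.imwrite("pics/w5.png",im[:,:,::-1])
c=im[130:280,170:370,::-1];cv2.imwrite("pics/w5c.png",cv2.resize(c,None,fx=4,fy=4,interpolation=cv2.INTER_CUBIC))
E
```

```text
[667.6   5.8  56.7] [-1.651e+02 -1.000e-01  1.510e+01] 15.46980835809143 [ 1.08167212 -0.42011168  2.03201161]
needle_tip [{'at': [217.4, 211.1], 'confidence': 0.75}]
marker_tip [{'at': [218.8, 320.6], 'confidence': 0.84}]
diff press [56.88834015 -0.6523378   0.        ] tool [56.88701253  0.74615859 -0.14086456]
```

View pics/w5c.png

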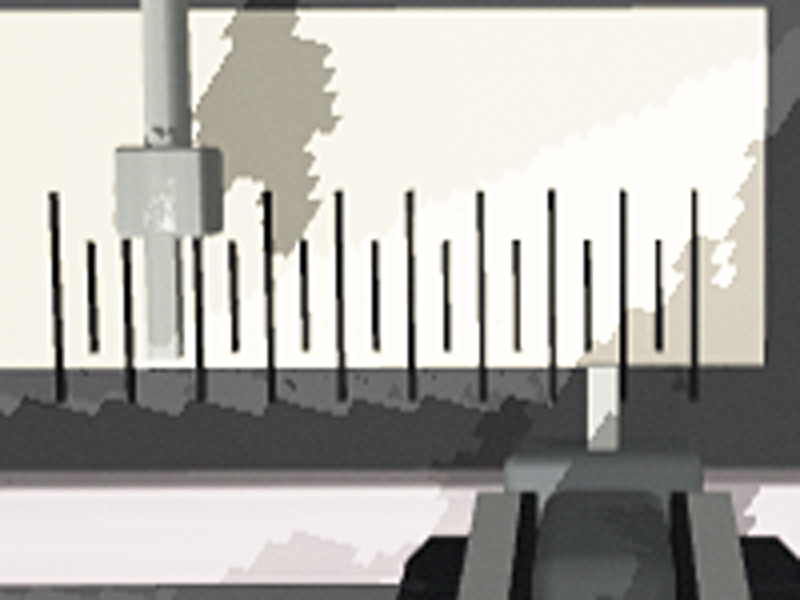

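The marker is pinched. The needle tip is at crop x≈165 and the marker tip at about 602, roughly 57 mm apart. I slide 54 mm and re-measure.

>>> apply_moves(targets="0 0 0 -1 0 0 1.2; 0 0 0 -2 0 0 1.2; 0 0 0 -3 0 0 1.2; 0 0 0 -3.6 0 0 1.2; 0 0 0 -4 0 0 1.2")

```text
time: 12.45
tool_pos: [628.6, -4.9, 56.6]
tcp_rot: [-165.2, -0.1, 15.0]
ft_force: [1.3, -1.2, 5.8]
finger_gap: 15.4
```

>>> apply_moves(targets="0 0 0 -0.6 0 0 1.2; 0 0 0 -1.1 0 0 1.2; 0 0 0 -1.4 0 0 1.2; 0 0 0 -1.4 0 0 1.2; 0 0 0 -1.4 0 0 1.2")

```text
time: 12.95
tool_pos: [614.9, -8.6, 56.6]
tcp_rot: [-165.2, 0.0, 15.1]
ft_force: [-0.2, -2.4, 9.0]
finger_gap: 15.0
```

```bash
cat > m.py <<'E'
from h import *
import sys
s=sense();W=cam("wrist",s);im=snapshot("wrist");q=np.load("q2.npy")
print(s["time"],s["tool_pos"].round(1),s["tcp_rot"].round(1),s["finger_gap"],s["ft_force"])
D={}
for n in("needle_tip","marker_tip"):
    r=place_of("wrist",n);print(n,r[:2])
    if r:D[n]=ray(W,r[0]["at"],37)
if len(D)==2: print("marker-needle in press",R.from_euler("z",-q[2]).apply(D["marker_tip"]-D["needle_tip"]))
r,c=proj(W,np.mean(list(D.values()),0))[0].astype(int)
cv2.imwrite(sys.argv[1],cv2.resize(im[r-45:r+45,c-60:c+60,::-1],None,fx=6,fy=6,interpolation=cv2.INTER_CUBIC));print(r-45,c-60)
E
python3 m.py pics/w6.png
```

```text
12.95 [614.9  -8.6  56.6] [-165.2    0.    15.1] 14.986249738695777 [-0.22054915 -2.39738667  8.95857696]
needle_tip [{'at': [215.6, 312.4], 'confidence': 0.93}]
marker_tip [{'at': [220.3, 320.7], 'confidence': 0.79}]
marker-needle in press [ 4.31307554 -2.45161226  0.        ]
172 256
```

View pics/w6.png

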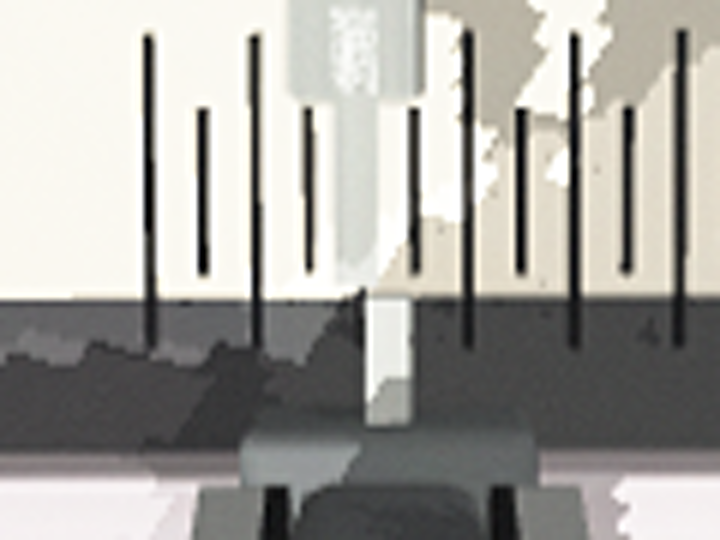

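Crop: needle tip centre x≈357, marker pointer centre x≈389.5, at about 11.2 px/mm. The marker must go 2.9 mm further.

>>> apply_moves(targets="0 0 0 -0.1 0 0 1.2; 0 0 0 -0.2 0 0 1.2; 0 0 0 -0.29 0 0 1.2; 0 0 0 -0.29 0 0 1.2; 0 0 0 -0.29 0 0 1.2")

```text
time: 13.6
tool_pos: [612.5, -9.3, 56.6]
tcp_rot: [-165.2, -0.0, 15.1]
ft_force: [1.0, -2.4, 8.0]
finger_gap: 15.2
```

```bash
python3 m.py pics/w7.png
```

```text
13.6 [612.5  -9.3  56.6] [-165.2   -0.    15.1] 15.229357141331844 [ 1.03878246 -2.3586954   7.9640778 ]
needle_tip [{'at': [215.6, 323.3], 'confidence': 0.91}]
marker_tip [{'at': [220.6, 319.7], 'confidence': 0.68}]
marker-needle in press [-1.86558126 -2.61771099  0.        ]
173 261
```

View pics/w7.png

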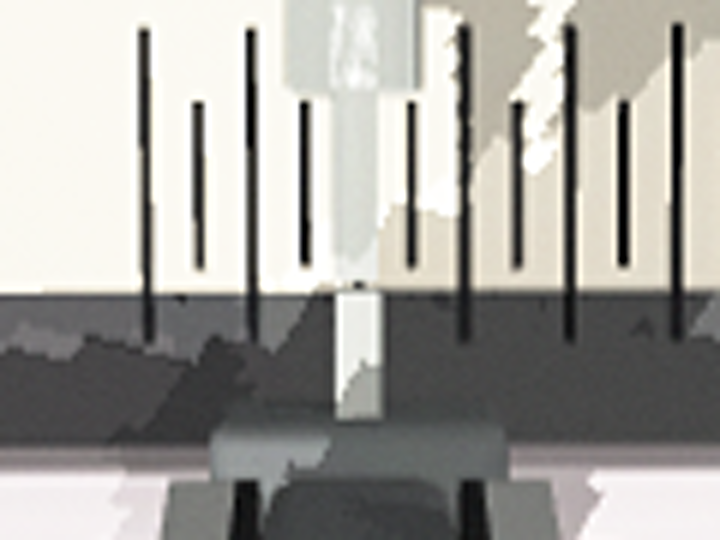

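The pointers are in line to about 0.3 mm: needle ≈357, marker ≈359.5 in the crop. I let go and retreat.

>>> apply_moves(targets="0 0 0 0 0 0 2; 0 0 0 0 0 0 3; 0 0 0 0 0 0 4; 0 0 0 0 0 0 4.5; 0 0 0 0 0 0 4.5")

```text
time: 14.25
tool_pos: [611.6, -8.7, 55.5]
tcp_rot: [-165.1, 0.1, 15.1]
ft_force: [0.4, 0.5, 0.2]
finger_gap: 45.0
```

>>> apply_moves(targets="0 0 0 0 0 -0.7 4.5; 0 0 0 0 0 -1.6 4.5; 0 0 0 0 0 -2.8 4.5; 0 0 0 0 0 -4 4.5; 0 0 0 0 0 -5 4.5")

```text
time: 14.75
tool_pos: [616.0, -21.8, 106.1]
tcp_rot: [-165.2, -0.1, 15.1]
ft_force: [0.1, -0.5, 0.6]
finger_gap: 44.8
```

>>> apply_moves(targets="0 0 0 0 0 -0.5 4.5; 0 0 0 0 0 -0.5 4.5; 0 0 0 0 0 -0.5 4.5; 0 0 0 0 0 -0.5 4.5; 0 0 0 0 0 -0.5 4.5")

```text
time: 15.25
tool_pos: [615.1, -22.2, 108.2]
tcp_rot: [-165.1, 0.1, 15.1]
ft_force: [-1.0, -0.0, -0.5]
finger_gap: 44.8
```

```bash
python3 m.py pics/w8.png
```

```text
15.25 [615.1 -22.2 108.2] [-1.651e+02  1.000e-01  1.510e+01] 44.83489089032062 [-1.02637729 -0.03338174 -0.54137974]
needle_tip [{'at': [184.9, 324.5], 'confidence': 0.74}]
marker_tip [{'at': [192.3, 321.2], 'confidence': 0.92}]
marker-needle in press [-2.18503476 -4.93181497  0.        ]
143 262
```

View pics/w8.png

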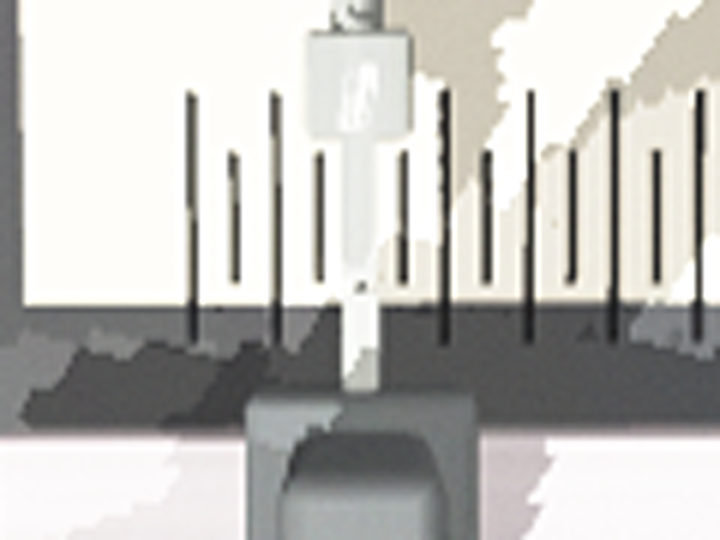

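The pointers are aligned: needle ≈359.5 and marker ≈360.5 in the crop at about 9 px/mm, so about 0.1 mm. I hand in.

```bash
python3 -c "
from bench import *
print(hand_in())"
```

```text
the job is handed in; nothing more can be done
None
```

The press check is done and handed in, with the last reading before hand-in at about 15 s on the robot's clock.

- **Lever:** I pressed it with shut fingers through the slack, at about 2–3 N. It turned firm at roughly 35–40 mm of travel. I pushed on to 12 N vertical (about 14 N with the sideways force) and held there about 0.5 s. I then let it rise; afterwards the side camera found the pad back where it started.
- **Marker:** I pinched it across x, slid it about 57 mm to the needle, let go and backed off about 50 mm, so the robot touches nothing.
- **Last checks:** The close-up after release shows the two pointers in line to about 0.1 mm. The place network disagreed: it put the marker about 2 mm short of the needle. I trusted the close-up, because the network's error on other points here was several mm. I planned no contact with the needle or the other things, but did not photograph those things again at the end.

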